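Tidy the TV stand

TASK

Put away what has been left on the TV stand: the white remote goes flat into the dock of the white air purifier base, the black remote flat into the empty front tray of the bamboo organizer, the glass orb on its flat foot in the mango-wood bowl, and the copper cup upright and wholly on the cork coaster. Set each thing down rather than letting it drop, and leave the candle jar standing where it is.

Things in the scene. Friction and masses are not known exactly. Their poses are not given: they have to be found in the camera images.
- white_remote_mid (a point): white remote control, a box 150 x 38 x 16 mm, about 90 g, lying flat across the black remote, crossing it near the middle at a steep angle. The point is its centre (8 mm above its underside); x runs along its length, y across its width, z up.
- black_remote_mid (a point): black remote control, a box 150 x 38 x 16 mm, about 90 g, lying flat on the stand beneath the white one. The point is its centre (8 mm above its underside); x along its length, y across its width, z up.
- orb_mid (a point): green-tinted glass orb, a ball 56 mm across with a flat foot 35 mm across cut into its underside so that it stands, 50 mm tall, about 200 g. The point is the ball's centre, 22 mm above the foot, where it is widest; z up.
- cup_mid (a point): copper-coloured steel cup without a handle, straight-walled, 62 mm across, 80 mm tall, open at the top, wall 3 mm, about 160 g. The point is on its axis half-way up (40 mm above its underside); z up.
- candle_mid (a point): amber glass candle jar with a flat silver metal lid, 72 mm across and 72 mm tall, about 350 g, loose; it stands among the things and is to be left where it is. The point is on its axis half-way up; z up.
- purifier: white plastic air purifier base, fixed, 190 mm wide (y). Low front deck with a grey-floored dock 100 (x) by 175 mm (y) inside, floor 25 mm above the stand, lip 5 mm thick, 8 mm above the floor. Vent block with toggle switch 77 to 135 mm behind (+x), up to 77 mm high. Origin: on the stand, under the dock's centre; x from dock to vent block, y along the dock, z up.
- tiers: bamboo organizer of two stepped tiers, fixed. Empty cork-floored front tray 100 (x) by 175 mm (y) inside, floor 5 mm above the stand, walls 5 mm thick, 15 mm high from the stand. Rear tier 77 to 135 mm behind (+x), 50 mm high, full of note blocks. Origin: on the stand, under the front tray's centre; x from front to rear tier, y along the tray, z up.
- bowl: round mango-wood bowl, fixed, empty, 174 mm across at the rim and 40 mm high, wall 6 mm; its flat inner floor, about 124 mm across, is 8 mm above the stand. Origin: on the stand's surface under the bowl's centre; z up.
- coaster: round cork coaster, fixed, 100 mm across and 6 mm thick. Origin: on the stand's surface under its centre; z up.

How it is judged:
By the outcome, as a careful person would: the job done as asked, in the order asked, and still so for the second after the job is handed in, with the robot touching nothing.
It also fails if it takes over 115 s, if anything falls off the work surface, if the arm or the gripper's body presses on something with over 40 N, if the wrist force passes 120 N, or if a joint passes its speed limit or range.

ROBOT

A 7-joint arm with a two-finger parallel gripper is mounted at the origin on the work surface. World frame = base frame: x ahead of the robot, y to its left, z up, the work surface at z = 0. Lengths are in m, angles in degrees, forces in N, time in s.
With the tool pointing down it reaches from about 0.35 to 0.9 m from the base axis. Payload 7.2 kg.
Tool frame: the origin (TCP) lies midway between the tips of the shut fingers; the grasp point (between the pads) lies 19 mm behind it; z points along the fingers, x is the direction in which the jaws open and shut, and the axes are right-handed (so a half turn about z gives the same grasp; the last joint's range is limited). The gripper opens to 85 mm and grips with 20 to 120 N. Pads are 22 mm wide; open, the fingers measure 114 mm over their backs; the gripper's body (76 mm by 85 mm) begins 54 mm behind the grasp point. The pads swing forward as they close: fully open they stand 13 mm farther back than shut.
Start: joints at [63.816, 23.554, -0.728, 91.456, 0.321, 64.991, -4.71], TCP at [0.237, -0.578, 0.231] pointing down, gripper open.
Joint ranges: [-169.25, 169.25], [-16.82, 113.86], [-84.01, 82.57], [7.8, 145.47], [-59.2, 239.2], [7.22, 106.19], [-163.78, 163.78]. Speed limits (degrees/s): [136.94, 136.94, 172.46, 172.46, 180, 180, 180].

INTERFACE

Orientations are given as a 3x3 rotation matrix whose columns are the frame's x, y, z axes.
In Python, from station import manip gives the robot as it stands.
- The arm moves only by the tool drive_tool, never from a script. Its argument "deltas" is a list of rows, each a list of 5 numbers: the finger opening in m, from 0 to 0.0854, then the shift along the world's x, y, z in m, then the turn about the world's z in rad. In form: [[gripper, x, y, z, spin], ...]. A call has exactly 8 rows; each row is the pose to reach, as a shift and turn from the pose commanded when the call began; what a row does not reach only later rows make up. A row lasts 1/12 s, in which the tool goes at most 41.7 mm and 7.16 degrees, less where a joint would pass 70% of its speed; a pose out of reach is approached as far as the arm can. A call with a gripper value outside its range is refused whole. The fingers move at their own pace and stop on an object; "grip_force" is the grip in N (left out, the last holds). Time passes only in rows, so rows that repeat a pose let the fingers close, or fill a call up. It gives the time, the measured TCP pose, the force and the opening at its end, in the units of the state.
- manip.state(): the state, without advancing time (a new reading comes with each control period).
- manip.capture(name): name is "scene" or "top" or "wrist"; returns a dict with "frame" (480x640x3 uint8, red, green, blue), "fx", "fy", "cx", "cy" (pixels), "rvec" (rotation vector, rad) and "tvec" (3), from world to camera coordinates, as OpenCV has them. Camera axes: x right, y down, z forward; pixel columns grow to the right and rows downward; lengths in m; the calibration is good to about 2 mm. A picture is of the moment at which its call begins. There is no depth.
- manip.job_done(): hands the job in, once; it reports no verdict.
The state is a dict: "t": time; "joint_pos": joint angles; "joint_velocities": joint speeds; "effort": joint torques, N m; "tool_pos": TCP position; "tcp_rot": TCP orientation; "contact_force": force on the tool from outside, world axes, zero at the start; "moment": the same for the moment, N m; "grip_width": finger opening in m.
Only numpy, scipy, OpenCV 4.12 (cv2) and the standard library are available. Lean on these libraries where they do the work, as an engineer would, in place of code of your own. Each camera call takes 0.05 s, during which the arm holds its last target.

## Working session

There is one attempt and no reset: what is moved stays moved. The work goes in short steps, Python scripts to look and compute and a tool call to move; the robot and the scene stay as the last step left them, time stands still between calls to the robot, and variables do not carry over. Pictures are saved under pics/ and viewed, and the job is handed in when it is done.

Besides the shell and the picture viewer there is one more tool, called after ">>>" by a JSON object that holds its "api" and its "payload", one argument or row to a line. drive_tool: Moves the arm, as the interface text tells. Its arguments: {"type":"object","properties":{"deltas":{"type":"array","items":{"type":"array","items":{"type":"number"}}},"grip_force":{"type":"number"}},"required":["deltas"]}

```bash
ls; mkdir -p pics; python3 - <<'E'
from station import manip
import cv2
for n in ["scene","top","wrist"]:
    c=manip.capture(n); cv2.imwrite(f"pics/{n}0.png",c["frame"][:,:,::-1])
    print(n,c["fx"],c["fy"],c["cx"],c["cy"],c["rvec"],c["tvec"])
s=manip.state();print(s)
E
```

```text
pics
scene 480.22553768134804 480.22553768134804 316.90977938370224 236.46253755275765 [ 1.34362943  2.3722481  -0.77423402] [ 0.2661199  -0.34659627  1.62010367]
top 472.6572115734473 472.6572115734473 319.5776278779216 244.90170058164705 [ 2.16417316 -2.12079459  0.12605992] [-0.0045714   0.5234079   0.96634156]
wrist 410.9720979467603 410.9720979467603 323.824199894194 237.38856016658278 [-2.41348108  1.61864698  0.22571818] [-0.62434552 -0.03730109  0.37800068]
{'t': 0.15, 'joint_pos': array([63.81624803, 23.59071777, -0.7279361 , 91.4922179 ,  0.32147533,
       64.99062873, -4.71022557]), 'joint_velocities': array([ 0.0044515 , -0.08815265,  0.02793033, -0.17211088,  0.03456694,
        0.05073916,  0.02650969]), 'effort': array([ 1.34654838e-03, -6.01034904e+01,  6.82559721e-01, -2.99649721e+01,
        1.38814462e-02,  7.71083491e-03,  1.64793227e-05]), 'tool_pos': array([ 0.23673944, -0.57802123,  0.23063877]), 'tcp_rot': array([[ 3.79082868e-01, -9.25362557e-01, -5.64119590e-04],
       [-9.25361892e-01, -3.79083275e-01,  1.11355629e-03],
       [-1.24429160e-03,  9.98846575e-05, -9.99999221e-01]]), 'contact_force': array([-0.37858264, -0.31731787, -1.27360503]), 'moment': array([-0.01934565, -0.01494571, -0.00325066]), 'grip_width': 0.08515033641440752}
```

View pics/scene0.png

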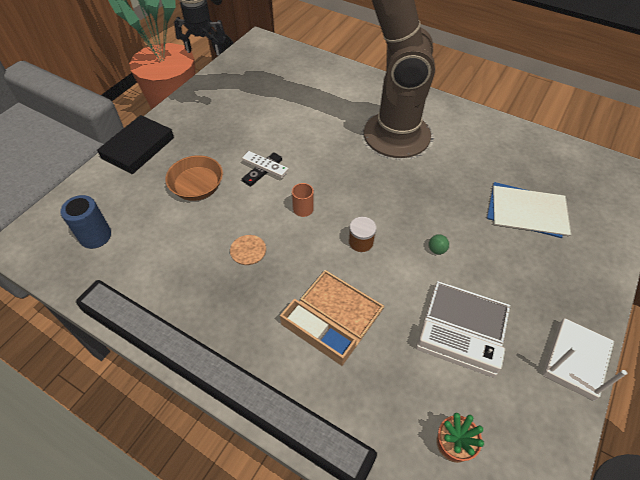

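View pics/top0.png

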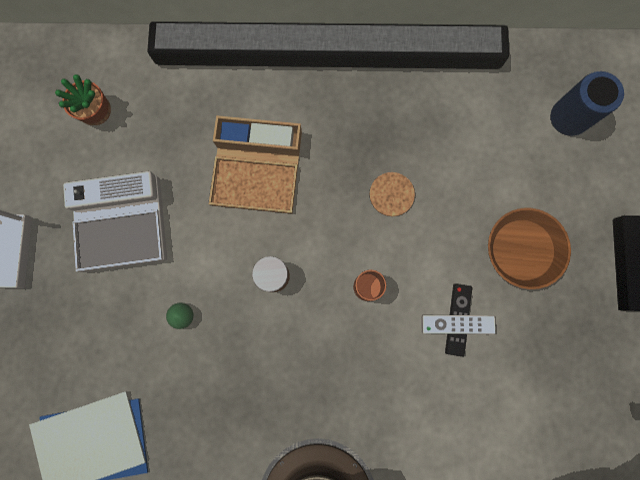

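View pics/wrist0.png

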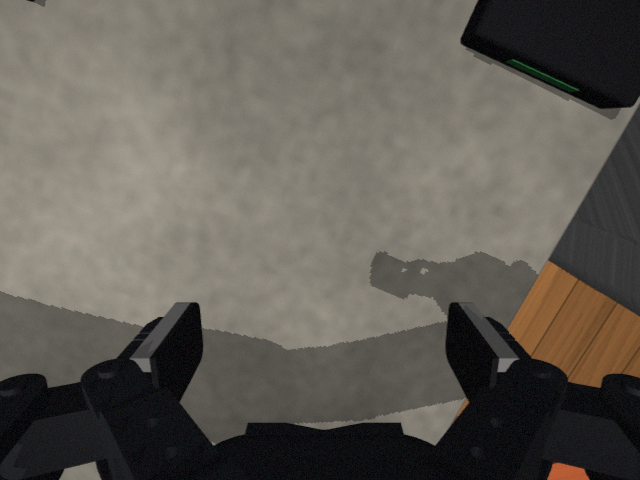

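The top view shows the white remote at about (458,324) over the black one at (459,320). The cup is at (370,285), candle (270,274), orb (180,316), coaster (392,194), bowl (529,249), tray (253,185) and dock (118,240). Next I'll measure them.

```bash
cat > h.py <<'E'
import numpy as np, cv2
from station import manip
def ray(c,px,z):
    R,_=cv2.Rodrigues(np.array(c["rvec"],float)); t=np.array(c["tvec"],float).ravel()
    px=np.atleast_2d(np.array(px,float))
    d=np.c_[(px[:,0]-c["cx"])/c["fx"],(px[:,1]-c["cy"])/c["fy"],np.ones(len(px))]@R
    o=-R.T@t
    return o+d*((z-o[2])/d[:,2])[:,None]
def proj(c,P):
    p,_=cv2.projectPoints(np.atleast_2d(np.array(P,float)),np.array(c["rvec"],float),np.array(c["tvec"],float),np.array([[c["fx"],0,c["cx"]],[0,c["fy"],c["cy"]],[0,0,1]]),None)
    return p[:,0]
def mask(c,roi,lo,hi):
    f=c["frame"]; h=cv2.cvtColor(f,cv2.COLOR_RGB2HSV)
    m=cv2.inRange(h,np.array(lo),np.array(hi)); k=np.zeros_like(m); x0,y0,x1,y1=roi; k[y0:y1,x0:x1]=255
    return m&k
def big(m):
    cs,_=cv2.findContours(m,cv2.RETR_EXTERNAL,cv2.CHAIN_APPROX_NONE)
    return max(cs,key=cv2.contourArea)[:,0]
def rect(P):
    (c,s,a)=cv2.minAreaRect((P[:,:2]*1000).astype(np.float32)); 
    if s[0]<s[1]: s=s[::-1]; a+=90
    a=(a+90)%180-90
    return np.round(c,1),np.round(s,1),round(a,1)   # mm, long-axis angle deg
E
python3 - <<'E'
from h import *
c=manip.capture("top");f=c["frame"];h=cv2.cvtColor(f,cv2.COLOR_RGB2HSV)
R,_=cv2.Rodrigues(c["rvec"]);print("cam",-R.T@c["tvec"])
for n,p in dict(white=(425,320),white2=(490,325),black=(456,348),table=(440,250),cup=(370,272),cupin=(370,288),lid=(270,272),jar=(290,280),orb=(180,316),coaster=(392,194),bowl=(529,249),bowlrim=(493,235),cork=(253,185),wall=(212,190),dock=(118,240),lip=(163,240),lipb=(120,268)).items(): print(n,f[p[1],p[0]],h[p[1],p[0]])
cv2.imwrite("pics/t1.png",cv2.resize(f[100:370,50:310],None,fx=2.2,fy=2.2,interpolation=cv2.INTER_CUBIC)[:,:,::-1])
cv2.imwrite("pics/t2.png",cv2.resize(f[160:370,340:590],None,fx=2.8,fy=2.8,interpolation=cv2.INTER_CUBIC)[:,:,::-1])
E
```

```text
cam [ 0.38798755 -0.01359745  1.0281408 ]
white [170 178 188] [107  24 188]
white2 [170 178 186] [105  22 186]
black [39 39 40] [120   6  40]
table [128 126 113] [ 26  30 128]
cup [70 47 39] [  8 113  70]
cupin [119  73  55] [  8 137 119]
lid [169 171 169] [ 60   3 171]
jar [83 82 74] [27 28 83]
orb [64 96 66] [62 85 96]
coaster [138 102  72] [ 14 122 138]
bowl [123  80  48] [ 13 155 123]
bowlrim [79 54 37] [ 12 136  79]
cork [161 118  84] [ 13 122 161]
wall [103  83  60] [ 16 106 103]
dock [113 107 105] [  8  18 113]
lip [83 80 76] [17 22 83]
lipb [77 75 69] [23 26 77]
```

View pics/t1.png

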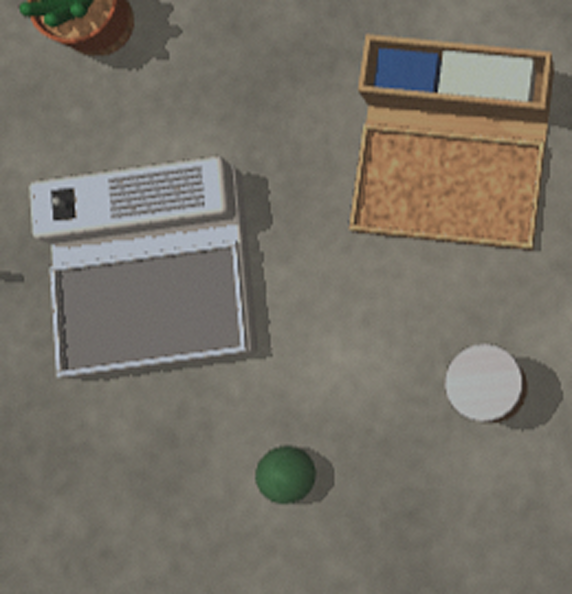

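View pics/t2.png

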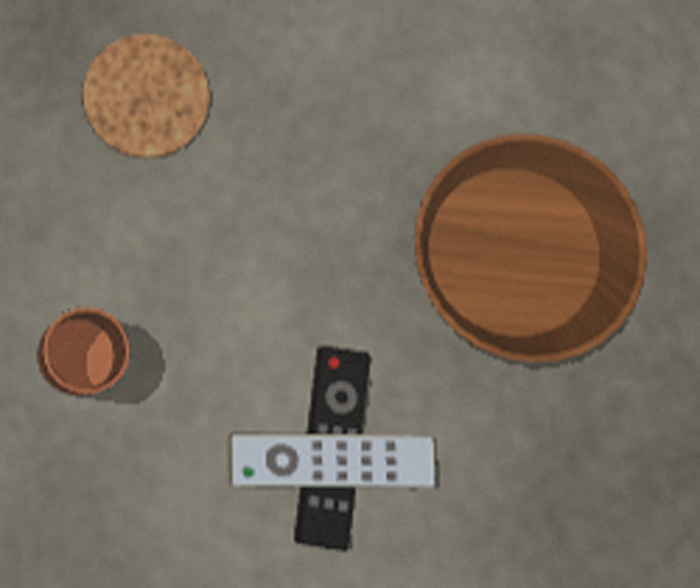

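```bash
python3 - <<'E'
from h import *
c=manip.capture("top")
P=big(mask(c,(415,300,505,345),(90,8,140),(130,80,255)));r=ray(c,P,.032);print("white",rect(r),cv2.contourArea(P))
P=np.argwhere(mask(c,(435,275,485,365),(0,0,0),(180,255,62)))[:,::-1];m=(P[:,1]<312)|(P[:,1]>335)
r=ray(c,P[m],.016);print("black",rect(r))
# cup: rim circle
P=big(mask(c,(345,262,400,308),(0,90,30),(20,255,255)));
for z in(.08,.0): r=ray(c,P,z);print("cup",z,np.round(cv2.minEnclosingCircle((r[:,:2]*1000).astype(np.float32)),1) if 0 else cv2.minEnclosingCircle((r[:,:2]*1000).astype(np.float32)))
P=big(mask(c,(245,250,295,300),(0,0,145),(180,40,255)));r=ray(c,P,.072);print("candle",cv2.minEnclosingCircle((r[:,:2]*1000).astype(np.float32)))
P=big(mask(c,(155,295,205,340),(45,50,20),(80,255,255)));r=ray(c,P,.022);print("orb",cv2.minEnclosingCircle((r[:,:2]*1000).astype(np.float32)))
P=big(mask(c,(360,165,425,225),(5,80,40),(25,255,255)));r=ray(c,P,.006);print("coaster",cv2.minEnclosingCircle((r[:,:2]*1000).astype(np.float32)))
P=big(mask(c,(480,195,580,300),(0,90,30),(25,255,255)));r=ray(c,P,.04);print("bowl",cv2.minEnclosingCircle((r[:,:2]*1000).astype(np.float32)),rect(r))
# tray: floor region / outer
P=big(mask(c,(205,158,302,216),(5,80,40),(25,255,255)));r=ray(c,P,.015);print("tray outer(front part)",rect(r))
P=big(cv2.erode(mask(c,(205,162,302,216),(5,60,120),(25,255,255)),None));r=ray(c,P,.005);print("tray floor",rect(r))
m=mask(c,(70,205,165,272),(0,0,95),(25,60,125))
P=big(cv2.morphologyEx(m,cv2.MORPH_OPEN,np.ones((3,3))));r=ray(c,P,.025);print("dock floor",rect(r))
# dock lip corners picked from zoom
q=np.array([(50,270),(58,376),(247,352),(238,242)])/2.2+[50,100]
print("dock lip",np.round(ray(c,q,.033)[:,:2],4).tolist(), rect(ray(c,q,.033)))
q=np.array([(367,127),(350,231),(532,247),(544,142)])/2.2+[50,100]
print("tray walls",np.round(ray(c,q,.015)[:,:2],4).tolist(), rect(ray(c,q,.015)))
# vent block and rear tier front edges orientation
s=manip.capture("scene")
P=big(mask(s,(235,145,292,182),(0,0,150),(180,60,255)));print("white scene",rect(ray(s,P,.032)))
P=big(mask(s,(425,230,455,258),(45,40,10),(85,255,255)));r=ray(s,P,.022);print("orb scene",rect(r))
P=big(mask(s,(225,230,270,270),(5,80,40),(25,255,255)));print("coaster scene",cv2.minEnclosingCircle((ray(s,P,.006)[:,:2]*1000).astype(np.float32)))
E
```

```text
white (array([ 364.2, -285.5]), array([144.4,  32.7]), -88.8) 1029.0
black (array([ 373.4, -289. ]), array([147.5,  40.7]), -7.7)
cup 0.08 ((438.95343017578125, -96.02423858642578), 32.75759506225586)
cup 0.0 ((443.25372314453125, -102.9790267944336), 35.52156448364258)
candle ((458.539794921875, 106.26687622070312), 35.12223434448242)
orb ((367.817626953125, 300.2812805175781), 28.364051818847656)
coaster ((644.7785034179688, -150.56100463867188), 50.34771728515625)
bowl ((524.9708862304688, -432.2972412109375), 86.2071762084961) (array([ 524.7, -432.4]), array([171.6, 170.4]), -1.5)
tray outer(front part) (array([665.5, 155.8]), array([185.8, 125.3]), 85.1)
tray floor (array([658.4, 158.4]), array([179.4,  99.1]), 85.1)
dock floor (array([527.8, 442.6]), array([169.4,  98.2]), -81.1)
dock lip [[0.5619, 0.5399], [0.458, 0.5224], [0.4849, 0.3401], [0.5932, 0.3563]] (array([525.3, 440.3]), array([186.2, 109.4]), -81.5)
tray walls [[0.7178, 0.2396], [0.6101, 0.2512], [0.597, 0.0687], [0.705, 0.0597]] (array([657.5, 155.4]), array([184.2, 108.4]), 85.9)
white scene (array([ 367.4, -287.5]), array([182.4, 156.3]), -59.0)
orb scene (array([366.8, 301. ]), array([66.9, 52.1]), 23.1)
coaster scene ((645.5724487304688, -147.57080078125), 51.252628326416016)
```

Both views agree with the given sizes: white remote at (364,-285) with its long axis at about 91°, black at (373,-289) at -7.7°. First I go above the white one.

>>> {"api": "drive_tool", "payload": {
  "deltas": [
    [0.06,0.016,0.037,-0.01,0.12],
    [0.06,0.032,0.074,-0.02,0.24],
    [0.06,0.048,0.111,-0.03,0.36],
    [0.06,0.064,0.148,-0.04,0.48],
    [0.06,0.08,0.185,-0.05,0.6],
    [0.06,0.096,0.222,-0.06,0.72],
    [0.06,0.112,0.258,-0.07,0.84],
    [0.06,0.127,0.292,-0.08,0.96]
  ],
  "grip_force": 40
}}

```text
t: 0.97
tool_pos: [0.3645, -0.2843, 0.1512]
tcp_rot: [[0.977, -0.214, 0.001], [-0.214, -0.977, -0.001], [0.001, 0.0, -1.0]]
contact_force: [1.0, -0.2, -0.6]
grip_width: 0.06
```

>>> {"api": "drive_tool", "payload": {
  "deltas": [
    [0.06,0,0,0,0.12],
    [0.06,0,0,-0.01,0.24],
    [0.06,0,0,-0.03,0.243],
    [0.06,0,0,-0.05,0.243],
    [0.06,0,0,-0.06,0.243],
    [0.06,0,0,-0.07,0.243],
    [0.06,0,0,-0.07,0.243],
    [0.06,0,0,-0.07,0.243]
  ]
}}

```text
t: 1.63
tool_pos: [0.3639, -0.2863, 0.0813]
tcp_rot: [[1.0, 0.021, -0.0], [0.021, -1.0, 0.0], [-0.0, -0.0, -1.0]]
contact_force: [-0.2, -1.0, 1.0]
grip_width: 0.0597
```

```bash
cat > st.py <<'E'
from h import *
import sys
s=manip.state();R=s["tcp_rot"]
print("t",round(s["t"],2),"tcp",np.round(s["tool_pos"]*1000,1),"yaw",round(np.degrees(np.arctan2(R[1,0],R[0,0])),2),"F",np.round(s["contact_force"],1),"w",round(s["grip_width"]*1000,1),"j",np.round(s["joint_pos"],0))
if len(sys.argv)>1:
    for n in sys.argv[2:]:
        c=manip.capture(n);cv2.imwrite(f"pics/{n}{sys.argv[1]}.png",c["frame"][:,:,::-1])
E
python3 st.py 1 wrist top
```

```text
t 1.63 tcp [ 363.9 -286.3   81.3] yaw 1.2 F [-0.2 -1.   1. ] w 59.7 j [ 49.  21. -20. 121.  11.  40.  23.]
```

View pics/wrist1.png

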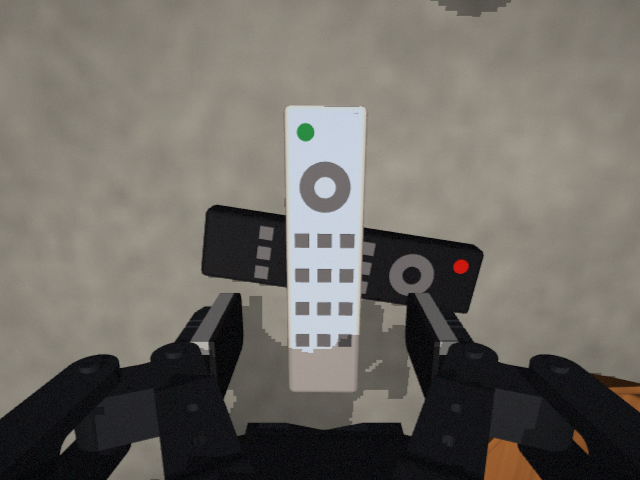

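The wrist view shows the white remote centred between the pads (columns 285–366). I'll check its centre from this view.

```bash
python3 - <<'E'
from h import *
c=manip.capture("wrist")
q=[(286,107),(366,107),(357,391),(290,391)]
r=ray(c,q,.032);print(np.round(r[:,:2]*1000,1).tolist(),rect(r))
q=[(210,206),(483,249),(470,312),(203,275)]
r=ray(c,q,.016);print(np.round(r[:,:2]*1000,1).tolist(),rect(r))
E
```

```text
[[344.4, -213.0], [380.1, -212.3], [382.4, -359.5], [346.0, -360.2]] (array([ 363. , -286.3]), array([147.4,  36.4]), -89.1)
[[303.6, -262.1], [447.2, -282.3], [444.6, -318.9], [297.8, -300.1]] (array([ 373.6, -290.4]), array([148.1,  38.5]), -7.3)
```

>>> {"api": "drive_tool", "payload": {
  "deltas": [
    [0.06,0,0,-0.015,0],
    [0.06,0,0,-0.03,0],
    [0.06,0,0,-0.045,0],
    [0.06,0,0,-0.055,0],
    [0.06,0,0,-0.06,0],
    [0.06,0,0,-0.0625,0],
    [0.06,0,0,-0.0625,0],
    [0.06,0,0,-0.0625,0]
  ]
}}

```text
t: 2.45
tool_pos: [0.3642, -0.2866, 0.0193]
tcp_rot: [[1.0, 0.021, 0.001], [0.021, -1.0, -0.0], [0.001, 0.0, -1.0]]
contact_force: [0.1, 0.9, -0.5]
grip_width: 0.0602
```

>>> {"api": "drive_tool", "payload": {
  "deltas": [
    [0.05,0,0,0,0],
    [0.04,0,0,0,0],
    [0.034,0,0,0,0],
    [0.03,0,0,0,0],
    [0.03,0,0,0,0],
    [0.03,0,0,0,0],
    [0.03,0,0,0,0],
    [0.03,0,0,0,0]
  ],
  "grip_force": 40
}}

```text
t: 3.12
tool_pos: [0.3643, -0.2867, 0.0195]
tcp_rot: [[1.0, 0.021, 0.001], [0.021, -1.0, -0.001], [0.001, 0.001, -1.0]]
contact_force: [-1.7, 0.5, 5.5]
grip_width: 0.037
```

>>> {"api": "drive_tool", "payload": {
  "deltas": [
    [0.03,0,0,0.002,0],
    [0.03,0,0,0.005,0],
    [0.03,0,0,0.01,0],
    [0.03,0,0,0.02,0],
    [0.03,0,0,0.04,0],
    [0.03,0,0,0.06,0],
    [0.03,0,0,0.08,0],
    [0.03,0,0,0.1,0]
  ]
}}

```text
t: 3.78
tool_pos: [0.3638, -0.2862, 0.1205]
tcp_rot: [[1.0, 0.021, 0.0], [0.021, -1.0, -0.0], [0.0, 0.0, -1.0]]
contact_force: [0.4, -0.4, -1.3]
grip_width: 0.0368
```

```bash
python3 st.py 2 wrist scene
```

```text
t 3.78 tcp [ 363.8 -286.2  120.5] yaw 1.22 F [ 0.4 -0.4 -1.3] w 36.8 j [ 50.  17. -22. 119.   9.  45.  25.]
```

View pics/wrist2.png

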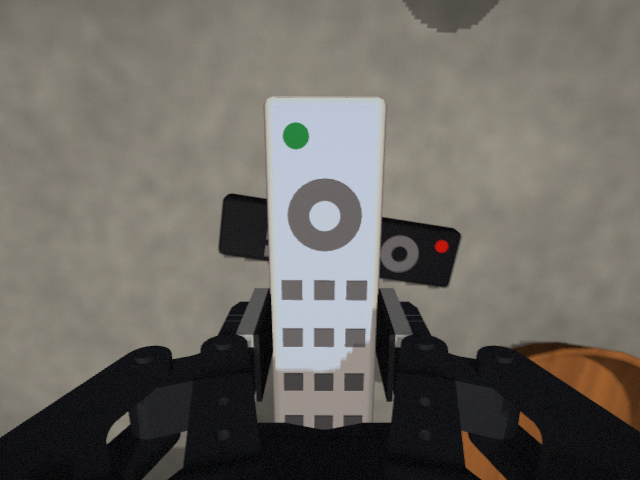

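View pics/scene2.png

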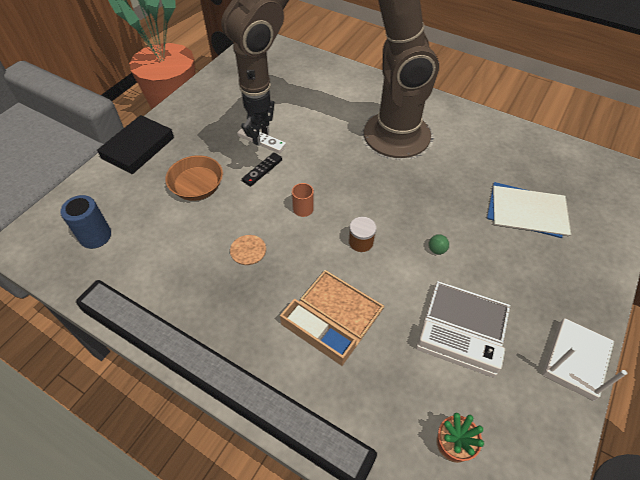

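>>> {"api": "drive_tool", "payload": {
  "deltas": [
    [0.03,0.002,0.01,0.015,0],
    [0.03,0.006,0.03,0.03,0],
    [0.03,0.012,0.06,0.045,0],
    [0.03,0.019,0.09,0.06,0.02],
    [0.03,0.026,0.12,0.07,0.04],
    [0.03,0.033,0.15,0.08,0.06],
    [0.03,0.04,0.18,0.08,0.08],
    [0.03,0.047,0.21,0.08,0.1]
  ]
}}

```text
t: 4.55
tool_pos: [0.411, -0.075, 0.1994]
tcp_rot: [[0.993, 0.121, 0.001], [0.121, -0.993, -0.001], [0.001, 0.001, -1.0]]
contact_force: [1.1, 0.3, -0.4]
grip_width: 0.0368
```

>>> {"api": "drive_tool", "payload": {
  "deltas": [
    [0.03,0.007,0.031,0,0.01],
    [0.03,0.014,0.062,0,0.02],
    [0.03,0.021,0.093,0,0.031],
    [0.03,0.028,0.124,0,0.031],
    [0.03,0.035,0.155,0,0.031],
    [0.03,0.042,0.186,0,0.031],
    [0.03,0.049,0.217,0,0.031],
    [0.03,0.056,0.248,0,0.031]
  ]
}}

```text
t: 5.22
tool_pos: [0.4667, 0.1729, 0.1985]
tcp_rot: [[0.988, 0.151, -0.0], [0.151, -0.988, -0.0], [-0.001, 0.0, -1.0]]
contact_force: [1.3, 0.2, -1.1]
grip_width: 0.0367
```

>>> {"api": "drive_tool", "payload": {
  "deltas": [
    [0.03,0.008,0.035,0,0],
    [0.03,0.016,0.07,0,0],
    [0.03,0.024,0.105,0,0],
    [0.03,0.032,0.14,0,0],
    [0.03,0.04,0.18,0,0],
    [0.03,0.048,0.215,0,0],
    [0.03,0.056,0.25,0,0],
    [0.03,0.059,0.27,0,0]
  ]
}}

```text
t: 5.88
tool_pos: [0.5251, 0.4454, 0.1978]
tcp_rot: [[0.988, 0.154, -0.001], [0.154, -0.988, 0.001], [-0.001, -0.001, -1.0]]
contact_force: [-0.5, -0.7, -1.3]
grip_width: 0.037
```

```bash
python3 st.py 3 wrist top
```

```text
t 5.88 tcp [525.1 445.4 197.8] yaw 8.84 F [-0.5 -0.7 -1.3] w 37.0 j [-21.  36. -38.  82.  23.  70. -52.]
```

View pics/wrist3.png

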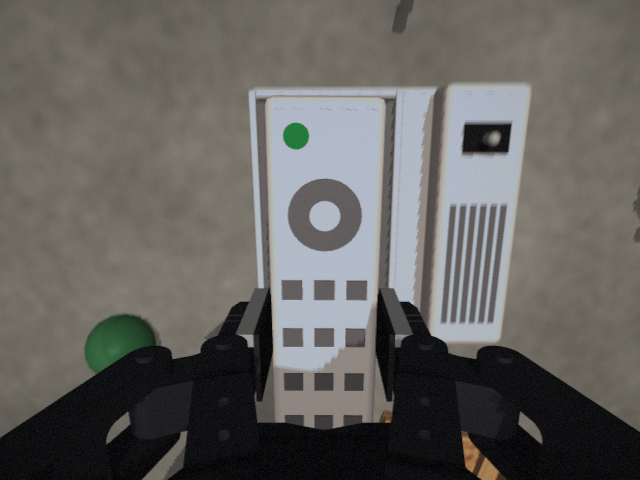

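View pics/top3.png

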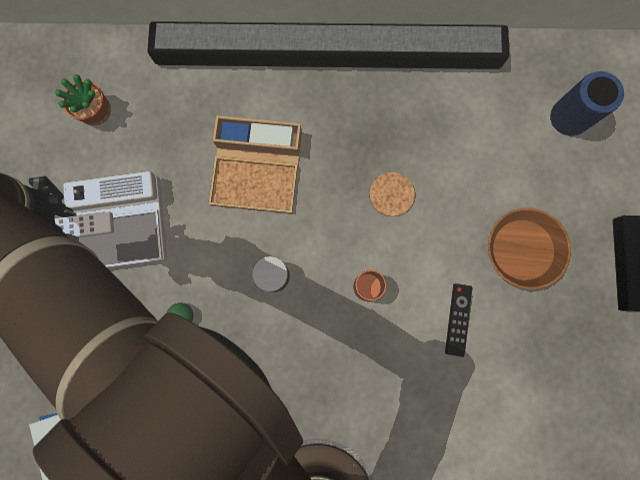

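The remote is held level above the dock. The dock's far lip is at row 90 and its left edge at column 250. I'll check those against the wrist view.

```bash
python3 - <<'E'
from h import *
c=manip.capture("wrist")
q=[(250,91),(260,285),(397,91)]
print(np.round(ray(c,q,.033)[:,:2]*1000,1).tolist())
a=np.radians(8.8);X=np.array([np.cos(a),np.sin(a)]);Y=np.array([-X[1],X[0]])
for cen in [(526.5,441.5)]:
  C=np.array(cen)/1000
  w=[np.r_[C+X*u+Y*v,.033] for u,v in[(-.055,.0925),(-.055,-.0925),(.055,.0925)]];print(np.round(proj(c,w)),np.round(np.array(w)*1000,1).tolist())
print(manip.state()["tool_pos"])
E
```

```text
[[456.1, 525.7], [480.0, 380.7], [558.6, 541.9]]
[[252.  93.]
 [262. 330.]
 [408.  94.]] [[458.0, 524.5, 33.0], [486.3, 341.7, 33.0], [566.7, 541.3, 33.0]]
[0.52443385 0.4433203  0.19757516]
```

>>> {"api": "drive_tool", "payload": {
  "deltas": [
    [0.03,0.001,-0.001,-0.02,0],
    [0.03,0.001,-0.001,-0.045,0],
    [0.03,0.001,-0.001,-0.07,0],
    [0.03,0.001,-0.001,-0.095,0],
    [0.03,0.001,-0.001,-0.12,0],
    [0.03,0.001,-0.001,-0.14,0],
    [0.03,0.001,-0.001,-0.155,0],
    [0.03,0.001,-0.001,-0.16,0]
  ]
}}

```text
t: 6.7
tool_pos: [0.5264, 0.4378, 0.0361]
tcp_rot: [[0.989, 0.15, -0.003], [0.15, -0.989, -0.003], [-0.003, 0.003, -1.0]]
contact_force: [-0.2, -0.2, -0.6]
grip_width: 0.0371
```

>>> {"api": "drive_tool", "payload": {
  "deltas": [
    [0.03,0,0,-0.0015,0],
    [0.03,0,0,-0.003,0],
    [0.03,0,0,-0.0045,0],
    [0.03,0,0,-0.006,0],
    [0.03,0,0,-0.007,0],
    [0.03,0,0,-0.008,0],
    [0.03,0,0,-0.008,0],
    [0.03,0,0,-0.008,0]
  ]
}}

```text
t: 7.37
tool_pos: [0.5269, 0.4407, 0.0309]
tcp_rot: [[0.988, 0.151, 0.0], [0.151, -0.988, 0.0], [0.0, -0.0, -1.0]]
contact_force: [-0.0, -0.4, -0.4]
grip_width: 0.0368
```

```bash
python3 st.py
```

```text
t 7.37 tcp [526.9 440.7  30.9] yaw 8.71 F [-0.  -0.4 -0.4] w 36.8 j [-23.  46. -34.  90.  29.  54. -57.]
```

Down in 0.5–1 mm steps until contact.

>>> {"api": "drive_tool", "payload": {
  "deltas": [
    [0.03,0,0,-0.0005,0],
    [0.03,0,0,-0.001,0],
    [0.03,0,0,-0.0015,0],
    [0.03,0,0,-0.002,0],
    [0.03,0,0,-0.002,0],
    [0.03,0,0,-0.002,0],
    [0.03,0,0,-0.002,0],
    [0.03,0,0,-0.002,0]
  ]
}}

```text
t: 8.03
tool_pos: [0.5269, 0.4406, 0.0288]
tcp_rot: [[0.988, 0.151, -0.0], [0.151, -0.988, -0.0], [-0.0, 0.0, -1.0]]
contact_force: [-0.2, -0.2, -1.0]
grip_width: 0.0368
```

>>> {"api": "drive_tool", "payload": {
  "deltas": [
    [0.03,0,0,-0.0003,0],
    [0.03,0,0,-0.0006,0],
    [0.03,0,0,-0.0009,0],
    [0.03,0,0,-0.0012,0],
    [0.03,0,0,-0.0015,0],
    [0.03,0,0,-0.0015,0],
    [0.03,0,0,-0.0015,0],
    [0.03,0,0,-0.0015,0]
  ]
}}

```text
t: 8.7
tool_pos: [0.5269, 0.4407, 0.0286]
tcp_rot: [[0.988, 0.151, 0.001], [0.151, -0.988, -0.0], [0.001, 0.0, -1.0]]
contact_force: [-3.0, -3.0, 9.0]
grip_width: 0.0367
```

Contact. I back off 1 mm, release gently and lift.

>>> {"api": "drive_tool", "payload": {
  "deltas": [
    [0.03,0,0,0.0005,0],
    [0.03,0,0,0.001,0],
    [0.04,0,0,0.001,0],
    [0.045,0,0,0.001,0],
    [0.05,0,0,0.001,0],
    [0.055,0,0,0.001,0],
    [0.06,0,0,0.001,0],
    [0.06,0,0,0.001,0]
  ]
}}

```text
t: 9.37
tool_pos: [0.5269, 0.4406, 0.0282]
tcp_rot: [[0.988, 0.151, -0.0], [0.151, -0.988, -0.0], [-0.0, 0.0, -1.0]]
contact_force: [-0.1, 0.4, -0.1]
grip_width: 0.06
```

>>> {"api": "drive_tool", "payload": {
  "deltas": [
    [0.06,0,0,0.005,0],
    [0.06,0,0,0.015,0],
    [0.06,0,0,0.03,0],
    [0.06,0,0,0.055,0],
    [0.06,0,0,0.08,0],
    [0.06,0,0,0.105,0],
    [0.06,0,0,0.13,0],
    [0.06,0,0,0.15,0]
  ]
}}

```text
t: 10.03
tool_pos: [0.5272, 0.4414, 0.1825]
tcp_rot: [[0.988, 0.152, 0.002], [0.152, -0.988, 0.002], [0.003, -0.002, -1.0]]
contact_force: [0.7, 1.3, 0.3]
grip_width: 0.0599
```

```bash
python3 st.py 4 wrist
```

```text
t 10.03 tcp [527.2 441.4 182.5] yaw 8.72 F [0.7 1.3 0.3] w 59.9 j [-20.  37. -38.  83.  23.  68. -53.]
```

View pics/wrist4.png

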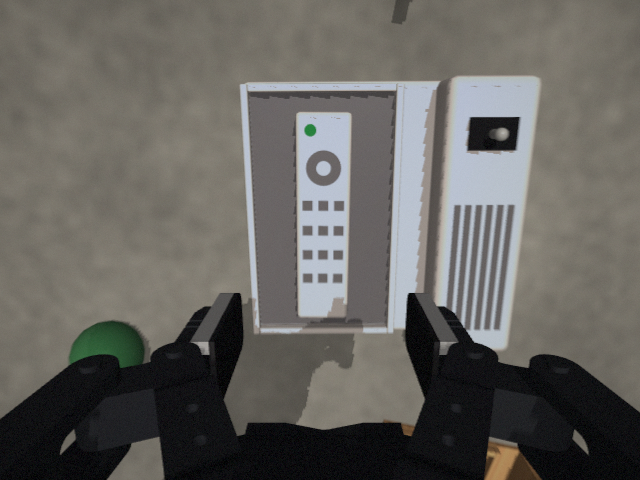

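The white remote lies flat and square in the dock (rows 112–318 inside 95–325). Now to the black one.

>>> {"api": "drive_tool", "payload": {
  "deltas": [
    [0.06,-0.006,-0.03,0.005,-0.075],
    [0.06,-0.012,-0.06,0.01,-0.155],
    [0.06,-0.019,-0.09,0.01,-0.235],
    [0.06,-0.026,-0.12,0.01,-0.315],
    [0.06,-0.032,-0.15,0.01,-0.39],
    [0.06,-0.038,-0.18,0.01,-0.465],
    [0.06,-0.044,-0.21,0.01,-0.54],
    [0.06,-0.051,-0.24,0.01,-0.618]
  ]
}}

```text
t: 10.75
tool_pos: [0.4757, 0.1996, 0.1898]
tcp_rot: [[0.892, -0.452, 0.002], [-0.452, -0.892, 0.001], [0.002, -0.001, -1.0]]
contact_force: [0.0, -0.1, 0.6]
grip_width: 0.0601
```

>>> {"api": "drive_tool", "payload": {
  "deltas": [
    [0.06,-0.006,-0.03,0,-0.075],
    [0.06,-0.012,-0.06,0,-0.155],
    [0.06,-0.019,-0.09,0,-0.235],
    [0.06,-0.026,-0.12,0,-0.315],
    [0.06,-0.032,-0.15,0,-0.39],
    [0.06,-0.038,-0.18,0,-0.465],
    [0.06,-0.044,-0.21,0,-0.54],
    [0.06,-0.051,-0.24,0,-0.618]
  ]
}}

```text
t: 11.42
tool_pos: [0.4249, -0.0404, 0.1898]
tcp_rot: [[0.465, -0.885, 0.003], [-0.885, -0.465, -0.0], [0.001, -0.002, -1.0]]
contact_force: [0.7, -0.7, 0.2]
grip_width: 0.0602
```

>>> {"api": "drive_tool", "payload": {
  "deltas": [
    [0.06,-0.006,-0.03,0,-0.075],
    [0.06,-0.012,-0.06,0,-0.155],
    [0.06,-0.019,-0.09,-0.01,-0.235],
    [0.06,-0.026,-0.12,-0.02,-0.315],
    [0.06,-0.032,-0.15,-0.035,-0.39],
    [0.06,-0.038,-0.18,-0.055,-0.465],
    [0.06,-0.045,-0.215,-0.075,-0.54],
    [0.06,-0.0515,-0.25,-0.095,-0.618]
  ]
}}

```text
t: 12.08
tool_pos: [0.3739, -0.2908, 0.0941]
tcp_rot: [[-0.133, -0.991, 0.003], [-0.991, 0.133, -0.001], [0.001, -0.003, -1.0]]
contact_force: [1.3, 0.3, 0.5]
grip_width: 0.06
```

```bash
python3 st.py 5 wrist
```

```text
t 12.08 tcp [ 373.9 -290.8   94.1] yaw -97.65 F [1.3 0.3 0.5] w 60.0 j [ 36.  19.  -5. 120.   2.  41. -68.]
```

View pics/wrist5.png

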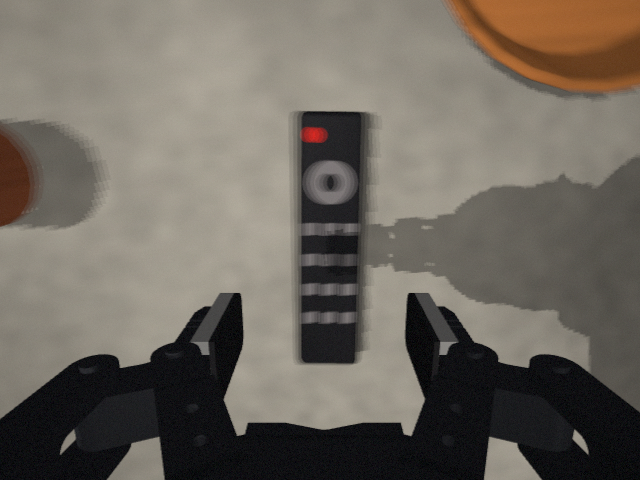

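```bash
python3 - <<'E'
from h import *
manip.capture("wrist");c=manip.capture("wrist")
m=mask(c,(280,100,380,370),(0,0,0),(180,255,70))
P=np.argwhere(cv2.morphologyEx(m,cv2.MORPH_OPEN,np.ones((5,5))))[:,::-1];print("wrist",rect(ray(c,P,.016)))
c=manip.capture("top");m=mask(c,(435,275,485,365),(0,0,0),(180,255,62));P=np.argwhere(m)[:,::-1];print("top",rect(ray(c,P,.016)))
E
python3 st.py
```

```text
wrist (array([ 372.5, -291.5]), array([147.8,  37. ]), -7.8)
top (array([ 372.4, -303.5]), array([149.2,  80.5]), -2.8)
t 12.28 tcp [ 373.4 -289.8   93.7] yaw -97.59 F [-0.   0.4  0.9] w 60.2 j [ 36.  19.  -5. 120.   2.  41. -68.]
```

>>> {"api": "drive_tool", "payload": {
  "deltas": [
    [0.06,-0.0005,-0.001,-0.015,0],
    [0.06,-0.0005,-0.001,-0.03,0],
    [0.06,-0.0005,-0.001,-0.045,0],
    [0.06,-0.0005,-0.001,-0.06,0],
    [0.06,-0.0005,-0.001,-0.075,0],
    [0.06,-0.0005,-0.001,-0.085,0],
    [0.06,-0.0005,-0.001,-0.0895,0],
    [0.06,-0.0005,-0.001,-0.0895,0]
  ]
}}

```text
t: 12.95
tool_pos: [0.3733, -0.2895, 0.0038]
tcp_rot: [[-0.129, -0.992, -0.0], [-0.992, 0.129, 0.001], [-0.001, 0.0, -1.0]]
contact_force: [-0.2, -0.5, 0.7]
grip_width: 0.0603
```

>>> {"api": "drive_tool", "payload": {
  "deltas": [
    [0.05,0,0,0,0],
    [0.04,0,0,0,0],
    [0.034,0,0,0,0],
    [0.03,0,0,0,0],
    [0.03,0,0,0,0],
    [0.03,0,0,0,0],
    [0.03,0,0,0,0],
    [0.03,0,0,0,0]
  ],
  "grip_force": 40
}}

```text
t: 13.62
tool_pos: [0.3736, -0.2905, 0.0049]
tcp_rot: [[-0.131, -0.991, 0.001], [-0.991, 0.131, -0.001], [0.001, -0.002, -1.0]]
contact_force: [-0.1, 1.4, 5.9]
grip_width: 0.0368
```

>>> {"api": "drive_tool", "payload": {
  "deltas": [
    [0.03,0,0,0.002,0],
    [0.03,0,0,0.005,0],
    [0.03,0,0,0.015,0],
    [0.03,0,0,0.035,0],
    [0.03,0,0,0.06,0],
    [0.03,0,0,0.09,0],
    [0.03,0,0,0.12,0],
    [0.03,0,0,0.15,0]
  ]
}}

```text
t: 14.28
tool_pos: [0.3725, -0.2901, 0.1561]
tcp_rot: [[-0.131, -0.991, 0.0], [-0.991, 0.131, -0.0], [0.0, -0.0, -1.0]]
contact_force: [0.3, -0.6, -1.0]
grip_width: 0.0371
```

>>> {"api": "drive_tool", "payload": {
  "deltas": [
    [0.03,0.008,0.012,0.015,0.06],
    [0.03,0.02,0.03,0.02,0.12],
    [0.03,0.032,0.05,0.03,0.19],
    [0.03,0.044,0.07,0.03,0.26],
    [0.03,0.058,0.092,0.03,0.33],
    [0.03,0.072,0.114,0.03,0.4],
    [0.03,0.086,0.136,0.03,0.47],
    [0.03,0.1,0.158,0.03,0.54]
  ]
}}

```text
t: 14.95
tool_pos: [0.4731, -0.1313, 0.1848]
tcp_rot: [[0.4, -0.916, 0.001], [-0.916, -0.4, -0.001], [0.001, -0.0, -1.0]]
contact_force: [0.1, 0.1, -0.5]
grip_width: 0.0369
```

>>> {"api": "drive_tool", "payload": {
  "deltas": [
    [0.03,0.014,0.022,0,0.07],
    [0.03,0.028,0.044,0,0.14],
    [0.03,0.042,0.066,0,0.21],
    [0.03,0.056,0.088,0,0.28],
    [0.03,0.07,0.11,0,0.35],
    [0.03,0.082,0.13,0,0.42],
    [0.03,0.092,0.145,0,0.49],
    [0.03,0.1,0.158,0,0.56]
  ]
}}

```text
t: 15.62
tool_pos: [0.5733, 0.0272, 0.1847]
tcp_rot: [[0.827, -0.562, 0.001], [-0.562, -0.827, -0.0], [0.0, -0.0, -1.0]]
contact_force: [0.1, -0.1, -1.1]
grip_width: 0.0367
```

>>> {"api": "drive_tool", "payload": {
  "deltas": [
    [0.03,0.012,0.018,0,0.07],
    [0.03,0.024,0.036,0,0.14],
    [0.03,0.036,0.056,0,0.21],
    [0.03,0.048,0.076,0,0.28],
    [0.03,0.06,0.095,0,0.35],
    [0.03,0.072,0.114,0,0.42],
    [0.03,0.08,0.125,0,0.49],
    [0.03,0.0845,0.1315,0,0.521]
  ]
}}

```text
t: 16.28
tool_pos: [0.6577, 0.159, 0.1844]
tcp_rot: [[0.997, -0.076, 0.0], [-0.076, -0.997, 0.001], [0.0, -0.001, -1.0]]
contact_force: [-0.6, 0.2, -0.9]
grip_width: 0.037
```

```bash
python3 st.py 6 wrist top
```

```text
t 16.28 tcp [657.7 159.  184.4] yaw -4.35 F [-0.6  0.2 -0.9] w 37.0 j [  2.  34. -31.  85.  18.  66. -36.]
```

View pics/wrist6.png

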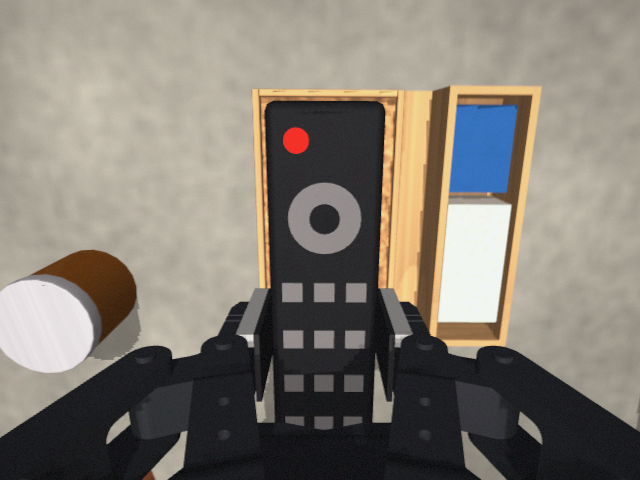

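View pics/top6.png

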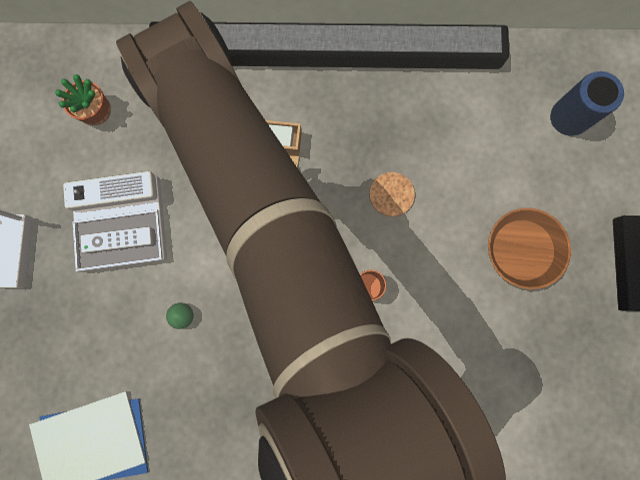

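>>> {"api": "drive_tool", "payload": {
  "deltas": [
    [0.03,0,-0.001,-0.02,0],
    [0.03,0,-0.001,-0.045,0],
    [0.03,0,-0.001,-0.07,0],
    [0.03,0,-0.001,-0.095,0],
    [0.03,0,-0.001,-0.12,0],
    [0.03,0,-0.001,-0.145,0],
    [0.03,0,-0.001,-0.158,0],
    [0.03,0,-0.001,-0.165,0]
  ]
}}

```text
t: 17.05
tool_pos: [0.6561, 0.1542, 0.017]
tcp_rot: [[0.997, -0.083, -0.003], [-0.083, -0.997, -0.002], [-0.003, 0.002, -1.0]]
contact_force: [0.9, 0.3, -0.8]
grip_width: 0.0371
```

>>> {"api": "drive_tool", "payload": {
  "deltas": [
    [0.03,0,0,-0.0015,0],
    [0.03,0,0,-0.003,0],
    [0.03,0,0,-0.0045,0],
    [0.03,0,0,-0.006,0],
    [0.03,0,0,-0.007,0],
    [0.03,0,0,-0.008,0],
    [0.03,0,0,-0.008,0],
    [0.03,0,0,-0.008,0]
  ]
}}

```text
t: 17.72
tool_pos: [0.6575, 0.1562, 0.011]
tcp_rot: [[0.997, -0.081, 0.0], [-0.081, -0.997, 0.0], [0.0, -0.0, -1.0]]
contact_force: [0.3, -0.2, -1.2]
grip_width: 0.0369
```

>>> {"api": "drive_tool", "payload": {
  "deltas": [
    [0.03,0,0,-0.0004,0],
    [0.03,0,0,-0.0008,0],
    [0.03,0,0,-0.0012,0],
    [0.03,0,0,-0.0016,0],
    [0.03,0,0,-0.002,0],
    [0.03,0,0,-0.0023,0],
    [0.03,0,0,-0.0025,0],
    [0.03,0,0,-0.0025,0]
  ]
}}

```text
t: 18.38
tool_pos: [0.6575, 0.1562, 0.01]
tcp_rot: [[0.997, -0.081, 0.001], [-0.081, -0.997, -0.0], [0.001, 0.0, -1.0]]
contact_force: [-5.5, -1.2, 12.5]
grip_width: 0.0369
```

>>> {"api": "drive_tool", "payload": {
  "deltas": [
    [0.03,0,0,0.0007,0],
    [0.03,0,0,0.0013,0],
    [0.04,0,0,0.0015,0],
    [0.045,0,0,0.0015,0],
    [0.05,0,0,0.0015,0],
    [0.055,0,0,0.0015,0],
    [0.06,0,0,0.0015,0],
    [0.06,0,0,0.0015,0]
  ]
}}

```text
t: 19.05
tool_pos: [0.6574, 0.1561, 0.0097]
tcp_rot: [[0.997, -0.081, -0.0], [-0.081, -0.997, -0.0], [-0.0, 0.0, -1.0]]
contact_force: [0.6, 0.5, 0.6]
grip_width: 0.06
```

>>> {"api": "drive_tool", "payload": {
  "deltas": [
    [0.06,0,0,0.005,0],
    [0.06,0,0,0.015,0],
    [0.06,0,0,0.03,0],
    [0.06,0,0,0.055,0],
    [0.06,0,0,0.08,0],
    [0.06,0,0,0.105,0],
    [0.06,0,0,0.13,0],
    [0.06,0,0,0.16,0]
  ]
}}

```text
t: 19.72
tool_pos: [0.657, 0.1561, 0.1721]
tcp_rot: [[0.997, -0.081, 0.0], [-0.081, -0.997, 0.0], [0.0, -0.0, -1.0]]
contact_force: [0.9, 0.1, 0.0]
grip_width: 0.0601
```

```bash
python3 st.py 7 wrist
```

```text
t 19.72 tcp [657.  156.1 172.1] yaw -4.62 F [0.9 0.1 0. ] w 60.1 j [  3.  35. -31.  86.  19.  65. -36.]
```

View pics/wrist7.png

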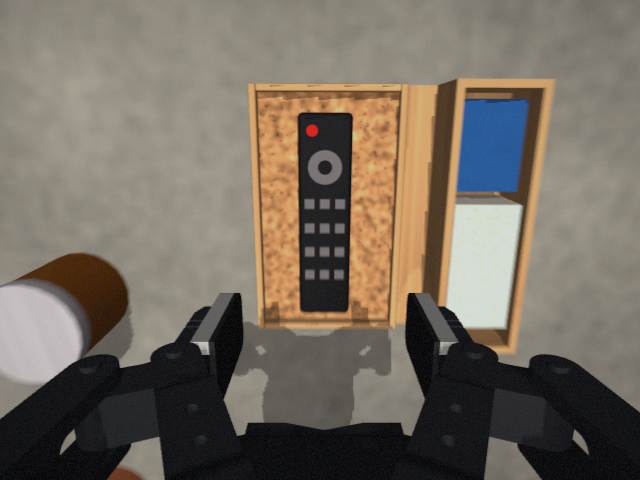

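The black remote lies flat in the tray (rows 113–311 inside 95–322). Next the orb.

>>> {"api": "drive_tool", "payload": {
  "deltas": [
    [0.08,-0.01,0.005,0.005,0],
    [0.08,-0.028,0.014,0.005,0],
    [0.08,-0.048,0.024,0.005,0],
    [0.08,-0.068,0.034,0.005,0],
    [0.08,-0.088,0.044,0.005,0],
    [0.08,-0.108,0.054,0.005,0],
    [0.08,-0.128,0.064,0.005,0],
    [0.08,-0.148,0.074,0.005,0]
  ]
}}

```text
t: 20.43
tool_pos: [0.5074, 0.2307, 0.1752]
tcp_rot: [[0.997, -0.08, -0.0], [-0.08, -0.997, -0.0], [-0.0, 0.0, -1.0]]
contact_force: [0.2, 0.7, -0.1]
grip_width: 0.0802
```

>>> {"api": "drive_tool", "payload": {
  "deltas": [
    [0.08,-0.02,0.01,0,0],
    [0.08,-0.04,0.02,0,0],
    [0.08,-0.06,0.03,-0.01,0],
    [0.08,-0.08,0.04,-0.02,0],
    [0.08,-0.1,0.05,-0.03,0],
    [0.08,-0.12,0.06,-0.04,0],
    [0.08,-0.135,0.067,-0.05,0],
    [0.08,-0.1415,0.0705,-0.055,0]
  ]
}}

```text
t: 21.1
tool_pos: [0.3647, 0.3011, 0.1193]
tcp_rot: [[0.997, -0.078, -0.001], [-0.078, -0.997, -0.001], [-0.001, 0.001, -1.0]]
contact_force: [0.2, -1.5, 1.2]
grip_width: 0.0798
```

```bash
python3 - <<'E'
from h import *
manip.capture("wrist");c=manip.capture("wrist");cv2.imwrite("pics/wrist8.png",c["frame"][:,:,::-1])
m=mask(c,(150,0,500,480),(45,50,15),(85,255,255));P=big(m);(a,b),r=cv2.minEnclosingCircle(P.astype(np.float32));print(a,b,r)
print(np.round(ray(c,[(a,b)],.022)*1000,1))
E
python3 st.py
```

```text
331.6666564941406 241.5238037109375 46.02706527709961
[[367.2 298.6  22. ]]
t 21.2 tcp [366.3 300.8 119.5] yaw -4.48 F [0.9 0.5 1.4] w 80.0 j [-14.  21. -37. 117.  17.  47. -66.]
```

View pics/wrist8.png

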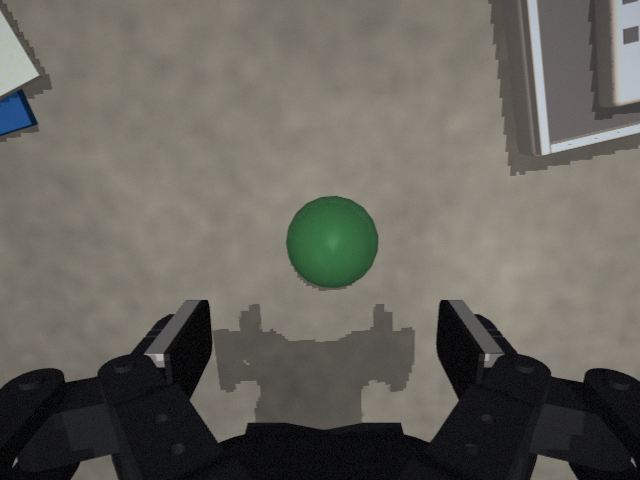

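The orb is centred between the pads, with the wrist view giving (367,299). Descending.

>>> {"api": "drive_tool", "payload": {
  "deltas": [
    [0.08,0.0005,-0.001,-0.02,0],
    [0.08,0.0005,-0.001,-0.04,0],
    [0.08,0.0005,-0.001,-0.06,0],
    [0.08,0.0005,-0.001,-0.08,0],
    [0.08,0.0005,-0.001,-0.095,0],
    [0.08,0.0005,-0.001,-0.108,0],
    [0.08,0.0005,-0.001,-0.114,0],
    [0.08,0.0005,-0.001,-0.114,0]
  ]
}}

```text
t: 21.87
tool_pos: [0.3689, 0.2988, 0.0051]
tcp_rot: [[0.997, -0.082, -0.001], [-0.082, -0.997, -0.001], [-0.001, 0.001, -1.0]]
contact_force: [-0.2, -0.3, -0.0]
grip_width: 0.08
```

>>> {"api": "drive_tool", "payload": {
  "deltas": [
    [0.074,0,0,0,0],
    [0.068,0,0,0,0],
    [0.062,0,0,0,0],
    [0.056,0,0,0,0],
    [0.05,0,0,0,0],
    [0.05,0,0,0,0],
    [0.05,0,0,0,0],
    [0.05,0,0,0,0]
  ],
  "grip_force": 40
}}

```text
t: 22.53
tool_pos: [0.3689, 0.2999, 0.0069]
tcp_rot: [[0.997, -0.081, 0.002], [-0.081, -0.997, 0.0], [0.002, -0.0, -1.0]]
contact_force: [-2.0, -2.8, 11.1]
grip_width: 0.0535
```

```bash
python3 st.py 9 scene wrist
```

```text
t 22.53 tcp [368.9 299.9   6.9] yaw -4.63 F [-2.  -2.8 11.1] w 53.5 j [-21.  32. -30. 121.  28.  34. -76.]
```

View pics/wrist9.png

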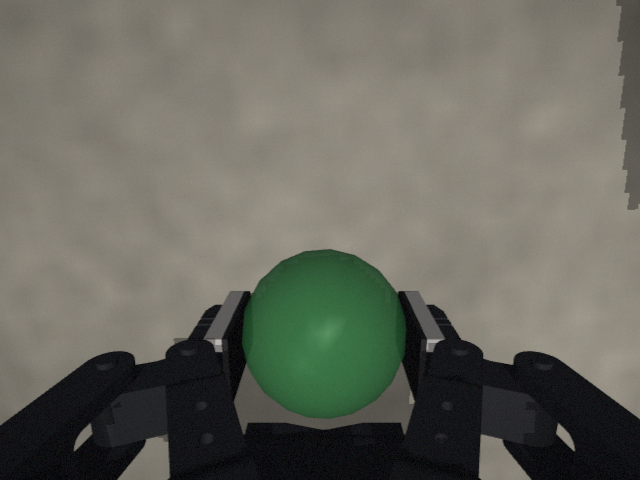

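>>> {"api": "drive_tool", "payload": {
  "deltas": [
    [0.05,0,0,0.001,0],
    [0.05,0,0,0.003,0],
    [0.05,0,0,0.006,0],
    [0.05,0,0,0.01,0],
    [0.05,0,0,0.015,0],
    [0.05,0,0,0.02,0],
    [0.05,0,0,0.025,0],
    [0.05,0,0,0.03,0]
  ]
}}

```text
t: 23.3
tool_pos: [0.3685, 0.2997, 0.0364]
tcp_rot: [[0.997, -0.081, 0.0], [-0.081, -0.997, 0.0], [0.0, -0.0, -1.0]]
contact_force: [-0.8, -1.1, -2.7]
grip_width: 0.0534
```

```bash
python3 st.py 10 scene wrist; python3 -c "
import cv2;f=cv2.imread('pics/scene10.png');cv2.imwrite('pics/s10.png',cv2.resize(f[170:310,360:540],None,fx=4,fy=4))"
```

```text
t 23.3 tcp [368.5 299.7  36.4] yaw -4.64 F [-0.8 -1.1 -2.7] w 53.4 j [-19.  29. -32. 120.  25.  37. -73.]
```

View pics/s10.png

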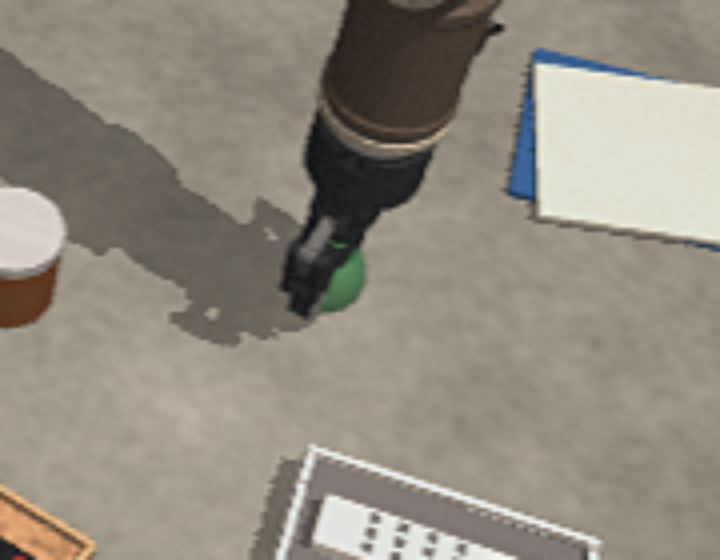

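View pics/wrist10.png

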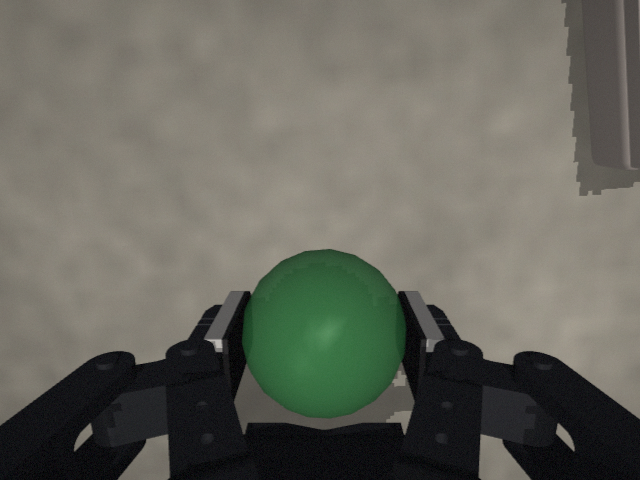

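The orb lifted without shifting in the grip. Carrying it to the bowl at moderate speed.

>>> {"api": "drive_tool", "payload": {
  "deltas": [
    [0.05,0,0,0.015,0],
    [0.05,0,0,0.035,0],
    [0.05,0.002,-0.008,0.06,0],
    [0.05,0.005,-0.022,0.085,0],
    [0.05,0.009,-0.04,0.11,0],
    [0.05,0.014,-0.064,0.13,0],
    [0.05,0.02,-0.09,0.145,0],
    [0.05,0.026,-0.12,0.15,0]
  ]
}}

```text
t: 24.07
tool_pos: [0.3953, 0.1799, 0.1881]
tcp_rot: [[0.997, -0.079, 0.004], [-0.079, -0.997, 0.002], [0.003, -0.002, -1.0]]
contact_force: [1.5, -0.2, -2.9]
grip_width: 0.0536
```

>>> {"api": "drive_tool", "payload": {
  "deltas": [
    [0.05,0.006,-0.03,0,0],
    [0.05,0.013,-0.06,0,0],
    [0.05,0.019,-0.09,0,0],
    [0.05,0.026,-0.12,0,0],
    [0.05,0.032,-0.15,0,0],
    [0.05,0.039,-0.18,0,0],
    [0.05,0.045,-0.21,0,0],
    [0.05,0.052,-0.24,0,0]
  ]
}}

```text
t: 24.73
tool_pos: [0.4461, -0.0619, 0.1858]
tcp_rot: [[0.997, -0.081, -0.0], [-0.081, -0.997, -0.0], [-0.0, 0.0, -1.0]]
contact_force: [0.8, -0.3, -1.7]
grip_width: 0.0533
```

>>> {"api": "drive_tool", "payload": {
  "deltas": [
    [0.05,0.006,-0.03,0,0],
    [0.05,0.013,-0.06,0,0],
    [0.05,0.019,-0.09,0,0],
    [0.05,0.026,-0.12,0,0],
    [0.05,0.032,-0.15,0,0],
    [0.05,0.039,-0.18,0,0],
    [0.05,0.045,-0.21,0,0],
    [0.05,0.052,-0.24,0,0]
  ]
}}

```text
t: 25.4
tool_pos: [0.4981, -0.3018, 0.1855]
tcp_rot: [[0.997, -0.081, -0.001], [-0.081, -0.997, 0.0], [-0.001, -0.0, -1.0]]
contact_force: [0.9, 0.2, -2.3]
grip_width: 0.0534
```

>>> {"api": "drive_tool", "payload": {
  "deltas": [
    [0.05,0.006,-0.028,0,0],
    [0.05,0.012,-0.054,0,0],
    [0.05,0.017,-0.08,0,0],
    [0.05,0.021,-0.1,0,0],
    [0.05,0.025,-0.118,0,0],
    [0.05,0.027,-0.128,0,0],
    [0.05,0.0275,-0.132,0,0],
    [0.05,0.0275,-0.132,0,0]
  ]
}}

```text
t: 26.07
tool_pos: [0.5255, -0.4326, 0.1851]
tcp_rot: [[0.997, -0.082, -0.001], [-0.082, -0.997, 0.001], [-0.001, -0.001, -1.0]]
contact_force: [-0.4, -0.6, -2.4]
grip_width: 0.0533
```

```bash
python3 st.py 11 wrist top
```

```text
t 26.07 tcp [ 525.5 -432.6  185.1] yaw -4.68 F [-0.4 -0.6 -2.4] w 53.3 j [ 46.  32. -17.  85.  10.  64.  23.]
```

View pics/wrist11.png

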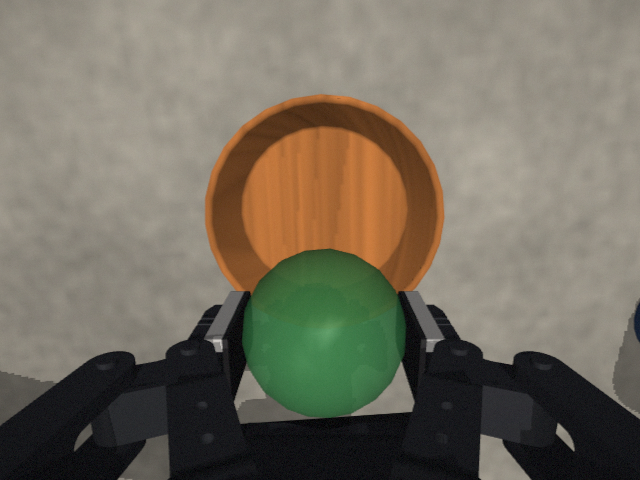

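View pics/top11.png

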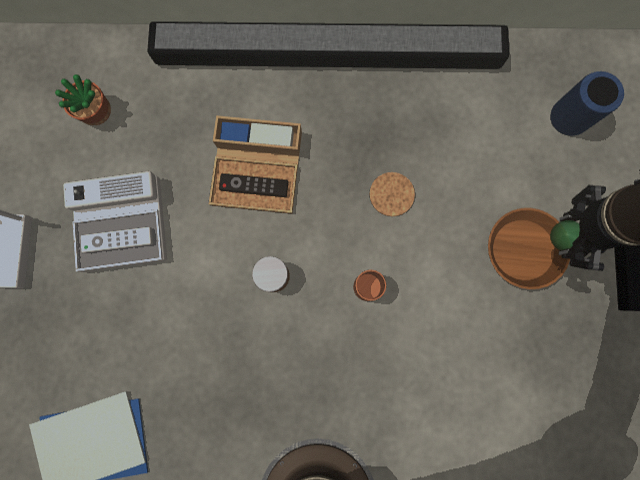

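The bowl is directly beneath; descending.

>>> {"api": "drive_tool", "payload": {
  "deltas": [
    [0.05,0,0,-0.015,0],
    [0.05,0,0,-0.035,0],
    [0.05,0,0,-0.06,0],
    [0.05,0,0,-0.085,0],
    [0.05,0,0,-0.11,0],
    [0.05,0,0,-0.13,0],
    [0.05,0,0,-0.145,0],
    [0.05,0,0,-0.154,0]
  ]
}}

```text
t: 26.83
tool_pos: [0.5254, -0.4302, 0.03]
tcp_rot: [[0.997, -0.079, -0.002], [-0.079, -0.997, 0.002], [-0.002, -0.002, -1.0]]
contact_force: [-0.1, 0.7, -1.5]
grip_width: 0.0536
```

>>> {"api": "drive_tool", "payload": {
  "deltas": [
    [0.05,0,0,-0.003,0],
    [0.05,0,0,-0.006,0],
    [0.05,0,0,-0.009,0],
    [0.05,0,0,-0.011,0],
    [0.05,0,0,-0.0125,0],
    [0.05,0,0,-0.0135,0],
    [0.05,0,0,-0.0135,0],
    [0.05,0,0,-0.0135,0]
  ]
}}

```text
t: 27.5
tool_pos: [0.526, -0.4325, 0.0185]
tcp_rot: [[0.997, -0.081, 0.0], [-0.081, -0.997, -0.0], [0.0, 0.0, -1.0]]
contact_force: [-1.2, -0.4, -2.0]
grip_width: 0.0536
```

>>> {"api": "drive_tool", "payload": {
  "deltas": [
    [0.05,0,0,-0.0007,0],
    [0.05,0,0,-0.0014,0],
    [0.05,0,0,-0.002,0],
    [0.05,0,0,-0.0025,0],
    [0.05,0,0,-0.003,0],
    [0.05,0,0,-0.003,0],
    [0.05,0,0,-0.003,0],
    [0.05,0,0,-0.003,0]
  ]
}}

```text
t: 28.17
tool_pos: [0.5259, -0.4324, 0.0153]
tcp_rot: [[0.997, -0.081, 0.0], [-0.081, -0.997, -0.0], [0.0, 0.0, -1.0]]
contact_force: [0.5, -0.1, -2.5]
grip_width: 0.053
```

>>> {"api": "drive_tool", "payload": {
  "deltas": [
    [0.05,0,0,-0.0003,0],
    [0.05,0,0,-0.0006,0],
    [0.05,0,0,-0.0009,0],
    [0.05,0,0,-0.0012,0],
    [0.05,0,0,-0.0015,0],
    [0.05,0,0,-0.0015,0],
    [0.05,0,0,-0.0015,0],
    [0.05,0,0,-0.0015,0]
  ]
}}

```text
t: 28.83
tool_pos: [0.526, -0.4324, 0.0151]
tcp_rot: [[0.997, -0.081, 0.0], [-0.081, -0.997, -0.0], [0.0, 0.0, -1.0]]
contact_force: [-4.4, 3.1, 8.7]
grip_width: 0.0532
```

Contact at the predicted height. Releasing.

>>> {"api": "drive_tool", "payload": {
  "deltas": [
    [0.05,0,0,0.0007,0],
    [0.05,0,0,0.001,0],
    [0.055,0,0,0.001,0],
    [0.059,0,0,0.001,0],
    [0.063,0,0,0.001,0],
    [0.067,0,0,0.001,0],
    [0.072,0,0,0.001,0],
    [0.072,0,0,0.001,0]
  ]
}}

```text
t: 29.5
tool_pos: [0.526, -0.4324, 0.0148]
tcp_rot: [[0.997, -0.081, 0.0], [-0.081, -0.997, -0.0], [0.0, 0.0, -1.0]]
contact_force: [0.2, -0.3, -0.9]
grip_width: 0.0719
```

>>> {"api": "drive_tool", "payload": {
  "deltas": [
    [0.072,0,0,0.005,0],
    [0.072,0,0,0.015,0],
    [0.072,0,0,0.03,0],
    [0.072,0,0,0.055,0],
    [0.072,0,0,0.08,0],
    [0.072,0,0,0.105,0],
    [0.072,0,0,0.13,0],
    [0.072,0,0,0.16,0]
  ]
}}

```text
t: 30.17
tool_pos: [0.5256, -0.4321, 0.1772]
tcp_rot: [[0.997, -0.081, 0.0], [-0.081, -0.997, -0.0], [0.0, 0.0, -1.0]]
contact_force: [0.8, -0.1, -0.4]
grip_width: 0.0716
```

```bash
python3 st.py 12 wrist
```

```text
t 30.17 tcp [ 525.6 -432.1  177.2] yaw -4.63 F [ 0.8 -0.1 -0.4] w 71.6 j [ 46.  33. -17.  85.  10.  63.  23.]
```

View pics/wrist12.png

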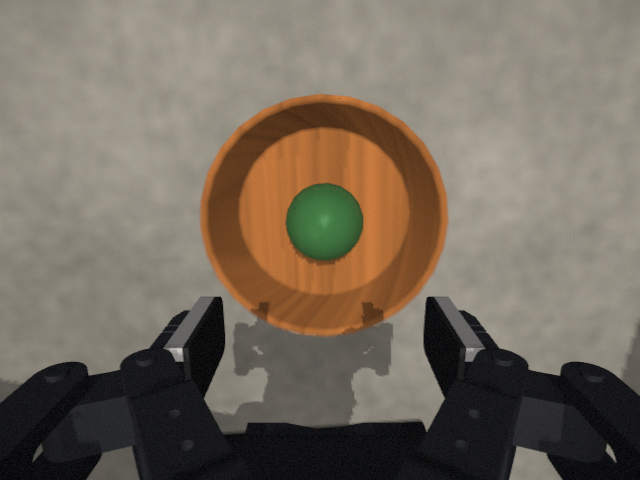

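The orb stands centred in the bowl at (325,222). Now the cup.

>>> {"api": "drive_tool", "payload": {
  "deltas": [
    [0.084,-0.004,0.015,0,0],
    [0.084,-0.012,0.045,0,0],
    [0.084,-0.02,0.08,0,0],
    [0.084,-0.028,0.11,0,0],
    [0.084,-0.036,0.14,0,0],
    [0.084,-0.044,0.17,0,0],
    [0.084,-0.052,0.2,0,0],
    [0.084,-0.06,0.23,0,0]
  ]
}}

```text
t: 30.88
tool_pos: [0.4658, -0.2011, 0.1764]
tcp_rot: [[0.997, -0.081, 0.002], [-0.081, -0.997, -0.001], [0.002, 0.001, -1.0]]
contact_force: [0.2, -0.2, 1.0]
grip_width: 0.0841
```

>>> {"api": "drive_tool", "payload": {
  "deltas": [
    [0.084,-0.008,0.03,0,0],
    [0.084,-0.014,0.055,0,0],
    [0.084,-0.02,0.08,0,0],
    [0.084,-0.024,0.095,0,0],
    [0.084,-0.026,0.103,0,0],
    [0.084,-0.026,0.105,0,0],
    [0.084,-0.026,0.105,0,0],
    [0.084,-0.026,0.105,0,0]
  ]
}}

```text
t: 31.55
tool_pos: [0.4404, -0.0985, 0.1752]
tcp_rot: [[0.997, -0.082, 0.001], [-0.082, -0.997, -0.001], [0.001, 0.001, -1.0]]
contact_force: [0.3, 0.3, 0.4]
grip_width: 0.0842
```

```bash
python3 st.py 13 wrist top; python3 - <<'E'
from h import *
c=manip.capture("wrist")
for z in (.08,0):
  a=np.linspace(0,2*np.pi,5)[:-1]
  print(np.round(proj(c,np.c_[.4395+.031*np.cos(a),-.0965+.031*np.sin(a),np.full(4,z)])).tolist())
E
```

```text
t 31.55 tcp [440.4 -98.5 175.2] yaw -4.71 F [0.3 0.3 0.4] w 84.2 j [ 29.  12. -26. 117.   7.  52.  -5.]
[[377.0, 232.0], [321.0, 184.0], [274.0, 240.0], [329.0, 284.0]]
[[364.0, 205.0], [322.0, 169.0], [286.0, 212.0], [328.0, 246.0]]
```

View pics/wrist13.png

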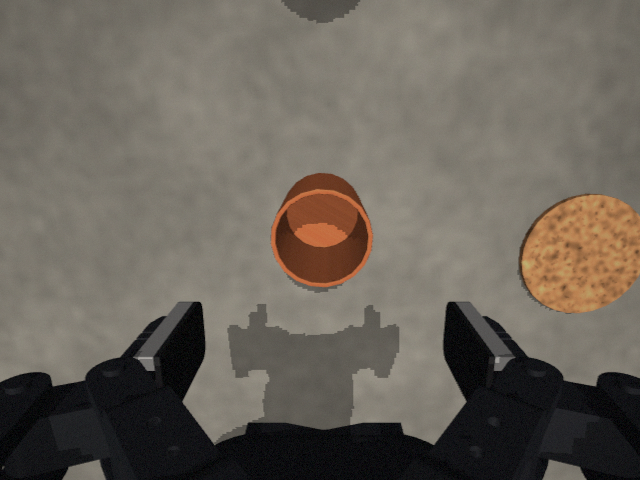

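The rim spans columns 271–374 and rows 189–288, so the cup is at about (438,-99). I shift 2 mm and descend.

>>> {"api": "drive_tool", "payload": {
  "deltas": [
    [0.084,-0.0015,0,-0.015,0],
    [0.084,-0.002,0,-0.035,0],
    [0.084,-0.002,0,-0.06,0],
    [0.084,-0.002,0,-0.085,0],
    [0.084,-0.002,0,-0.108,0],
    [0.084,-0.002,0,-0.128,0],
    [0.084,-0.002,0,-0.142,0],
    [0.084,-0.002,0,-0.148,0]
  ]
}}

```text
t: 32.37
tool_pos: [0.4368, -0.0977, 0.0247]
tcp_rot: [[0.997, -0.082, -0.003], [-0.082, -0.997, 0.001], [-0.003, -0.0, -1.0]]
contact_force: [0.0, -0.2, 0.0]
grip_width: 0.0839
```

>>> {"api": "drive_tool", "payload": {
  "deltas": [
    [0.08,0,0,0,0],
    [0.075,0,0,0,0],
    [0.07,0,0,0,0],
    [0.065,0,0,0,0],
    [0.06,0,0,0,0],
    [0.056,0,0,0,0],
    [0.056,0,0,0,0],
    [0.056,0,0,0,0]
  ],
  "grip_force": 40
}}

```text
t: 33.03
tool_pos: [0.4386, -0.0976, 0.028]
tcp_rot: [[0.997, -0.081, 0.002], [-0.081, -0.997, -0.001], [0.002, 0.001, -1.0]]
contact_force: [-1.5, 0.1, 6.8]
grip_width: 0.0608
```

>>> {"api": "drive_tool", "payload": {
  "deltas": [
    [0.056,0,0,0.001,0],
    [0.056,0,0,0.003,0],
    [0.056,0,0,0.007,0],
    [0.056,0,0,0.015,0],
    [0.056,0,0,0.025,0],
    [0.056,0,0,0.04,0],
    [0.056,0,0,0.06,0],
    [0.056,0,0,0.08,0]
  ]
}}

```text
t: 33.7
tool_pos: [0.4376, -0.0971, 0.1082]
tcp_rot: [[0.997, -0.081, -0.0], [-0.081, -0.997, 0.0], [-0.0, -0.0, -1.0]]
contact_force: [0.2, 0.1, -1.7]
grip_width: 0.0602
```

```bash
python3 st.py 14 wrist top scene
```

```text
t 33.7 tcp [437.6 -97.1 108.2] yaw -4.62 F [ 0.2  0.1 -1.7] w 60.2 j [ 28.  18. -25. 121.  11.  43.  -9.]
```

View pics/wrist14.png

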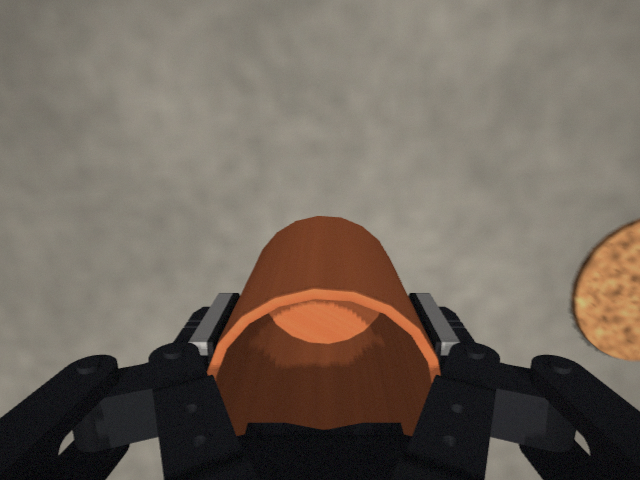

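View pics/scene14.png

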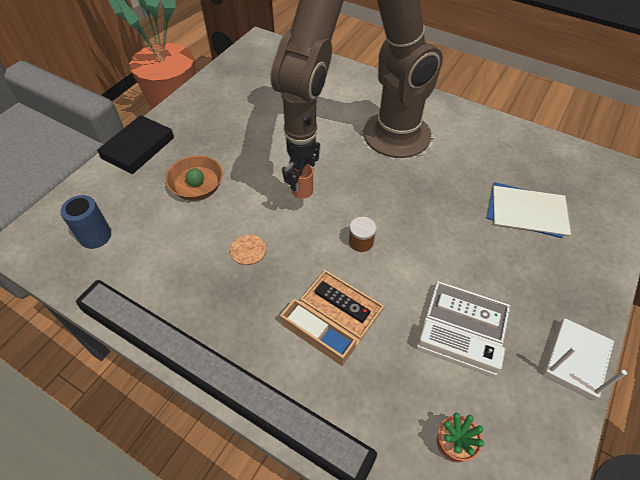

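The cup is lifted and upright. Moving over the coaster.

>>> {"api": "drive_tool", "payload": {
  "deltas": [
    [0.056,0.006,-0.0015,0.008,0],
    [0.056,0.018,-0.0045,0.015,0],
    [0.056,0.036,-0.009,0.02,0],
    [0.056,0.056,-0.014,0.02,0],
    [0.056,0.078,-0.019,0.02,0],
    [0.056,0.1,-0.025,0.02,0],
    [0.056,0.122,-0.03,0.02,0],
    [0.056,0.144,-0.035,0.02,0]
  ]
}}

```text
t: 34.52
tool_pos: [0.5826, -0.1327, 0.1259]
tcp_rot: [[0.997, -0.081, -0.002], [-0.081, -0.997, 0.0], [-0.002, -0.0, -1.0]]
contact_force: [0.4, 0.3, -1.6]
grip_width: 0.0612
```

>>> {"api": "drive_tool", "payload": {
  "deltas": [
    [0.056,0.02,-0.005,0,0],
    [0.056,0.036,-0.009,-0.005,0],
    [0.056,0.048,-0.012,-0.015,0],
    [0.056,0.057,-0.014,-0.03,0],
    [0.056,0.062,-0.015,-0.045,0],
    [0.056,0.063,-0.0155,-0.06,0],
    [0.056,0.063,-0.0155,-0.07,0],
    [0.056,0.063,-0.0155,-0.075,0]
  ]
}}

```text
t: 35.18
tool_pos: [0.6431, -0.1476, 0.0491]
tcp_rot: [[0.997, -0.081, -0.004], [-0.081, -0.997, 0.001], [-0.004, -0.0, -1.0]]
contact_force: [-0.6, -0.6, -1.7]
grip_width: 0.0606
```

```bash
python3 st.py 15 scene wrist; python3 st.py; python3 -c "
import cv2;f=cv2.imread('pics/scene15.png');cv2.imwrite('pics/s15.png',cv2.resize(f[160:300,160:340],None,fx=4,fy=4))"
```

```text
t 35.18 tcp [ 643.1 -147.6   49.1] yaw -4.63 F [-0.6 -0.6 -1.7] w 60.6 j [ 22.  39. -20.  94.  17.  50.  -9.]
t 35.28 tcp [ 643.6 -147.6   50.4] yaw -4.63 F [-1.  -0.1 -1.2] w 60.7 j [ 22.  39. -20.  94.  16.  50.  -9.]
```

View pics/s15.png

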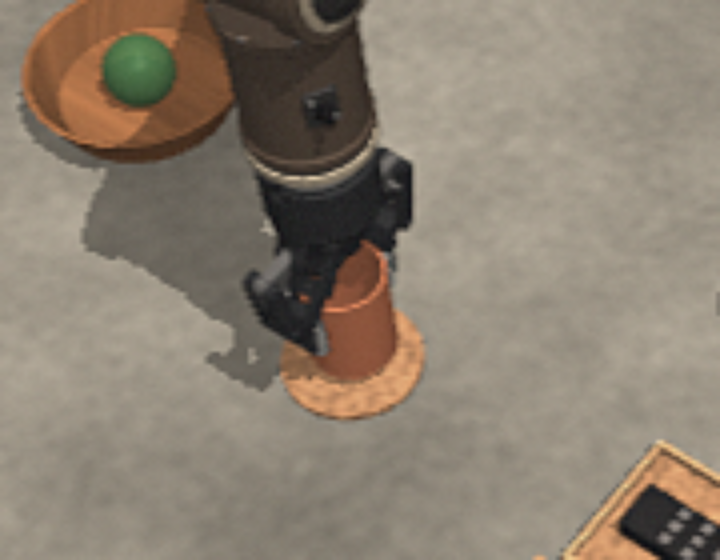

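View pics/wrist15.png

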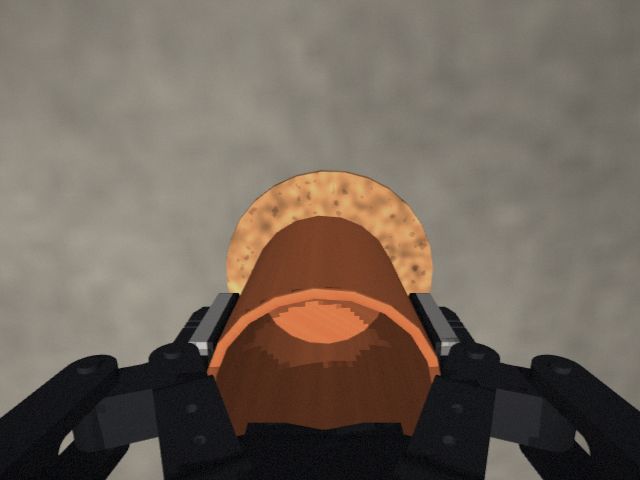

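The cup hangs over the coaster's middle (coaster columns 228–433, cup centred at about 325). Lowering.

>>> {"api": "drive_tool", "payload": {
  "deltas": [
    [0.056,0.001,0,-0.003,0],
    [0.056,0.0015,0,-0.006,0],
    [0.056,0.0015,0,-0.009,0],
    [0.056,0.0015,0,-0.011,0],
    [0.056,0.0015,0,-0.013,0],
    [0.056,0.0015,0,-0.014,0],
    [0.056,0.0015,0,-0.014,0],
    [0.056,0.0015,0,-0.014,0]
  ]
}}

```text
t: 35.95
tool_pos: [0.6464, -0.1478, 0.0378]
tcp_rot: [[0.997, -0.081, 0.0], [-0.081, -0.997, 0.0], [0.0, -0.0, -1.0]]
contact_force: [-0.2, -0.6, -1.7]
grip_width: 0.0609
```

>>> {"api": "drive_tool", "payload": {
  "deltas": [
    [0.056,0,0,-0.0005,0],
    [0.056,0,0,-0.001,0],
    [0.056,0,0,-0.0015,0],
    [0.056,0,0,-0.002,0],
    [0.056,0,0,-0.0025,0],
    [0.056,0,0,-0.0025,0],
    [0.056,0,0,-0.0025,0],
    [0.056,0,0,-0.0025,0]
  ]
}}

```text
t: 36.62
tool_pos: [0.6464, -0.1479, 0.0353]
tcp_rot: [[0.997, -0.081, 0.0], [-0.081, -0.997, -0.0], [0.0, 0.0, -1.0]]
contact_force: [-0.4, 0.2, -1.9]
grip_width: 0.0607
```

>>> {"api": "drive_tool", "payload": {
  "deltas": [
    [0.056,0,0,-0.0005,0],
    [0.056,0,0,-0.001,0],
    [0.056,0,0,-0.0014,0],
    [0.056,0,0,-0.0018,0],
    [0.056,0,0,-0.0022,0],
    [0.056,0,0,-0.0022,0],
    [0.056,0,0,-0.0022,0],
    [0.056,0,0,-0.0022,0]
  ]
}}

```text
t: 37.28
tool_pos: [0.6464, -0.1479, 0.0341]
tcp_rot: [[0.997, -0.081, 0.0], [-0.081, -0.997, -0.0], [0.0, 0.0, -1.0]]
contact_force: [-4.1, -0.1, 7.3]
grip_width: 0.0611
```

Contact. Releasing and retreating straight up.

>>> {"api": "drive_tool", "payload": {
  "deltas": [
    [0.056,0,0,0.0005,0],
    [0.056,0,0,0.0009,0],
    [0.062,0,0,0.001,0],
    [0.066,0,0,0.001,0],
    [0.07,0,0,0.001,0],
    [0.075,0,0,0.001,0],
    [0.08,0,0,0.001,0],
    [0.082,0,0,0.001,0]
  ]
}}

```text
t: 37.95
tool_pos: [0.6464, -0.1478, 0.034]
tcp_rot: [[0.997, -0.081, 0.0], [-0.081, -0.997, 0.0], [0.0, -0.0, -1.0]]
contact_force: [0.1, 0.0, 0.3]
grip_width: 0.0816
```

>>> {"api": "drive_tool", "payload": {
  "deltas": [
    [0.082,0,0,0.004,0],
    [0.082,0,0,0.012,0],
    [0.082,0,0,0.025,0],
    [0.082,0,0,0.045,0],
    [0.082,0,0,0.07,0],
    [0.082,0,0,0.095,0],
    [0.082,0,0,0.12,0],
    [0.082,0,0,0.145,0]
  ]
}}

```text
t: 38.62
tool_pos: [0.6466, -0.1478, 0.1821]
tcp_rot: [[0.997, -0.081, 0.002], [-0.081, -0.997, -0.0], [0.002, 0.0, -1.0]]
contact_force: [0.3, -0.2, -0.1]
grip_width: 0.0819
```

>>> {"api": "drive_tool", "payload": {
  "deltas": [
    [0.082,-0.015,-0.01,0.02,0],
    [0.082,-0.04,-0.03,0.03,0],
    [0.082,-0.065,-0.05,0.03,0],
    [0.082,-0.09,-0.07,0.03,0],
    [0.082,-0.115,-0.09,0.03,0],
    [0.082,-0.135,-0.105,0.03,0],
    [0.082,-0.145,-0.11,0.03,0],
    [0.082,-0.145,-0.11,0.03,0]
  ]
}}

```text
t: 39.28
tool_pos: [0.4993, -0.2601, 0.2105]
tcp_rot: [[0.996, -0.085, 0.0], [-0.085, -0.996, -0.002], [0.0, 0.002, -1.0]]
contact_force: [0.8, -0.3, -1.3]
grip_width: 0.082
```

```bash
python3 st.py 16 scene top wrist; python3 - <<'E'
from h import *
c=manip.capture("top")
P=big(mask(c,(245,250,295,300),(0,0,145),(180,40,255)));r=ray(c,P,.072);print("candle",cv2.minEnclosingCircle((r[:,:2]*1000).astype(np.float32)))
E
```

```text
t 39.28 tcp [ 499.3 -260.1  210.5] yaw -4.87 F [ 0.8 -0.3 -1.3] w 82.0 j [ 40.  20. -22. 101.   9.  61.  10.]
candle ((458.2950134277344, 106.28512573242188), 35.367149353027344)
```

View pics/top16.png

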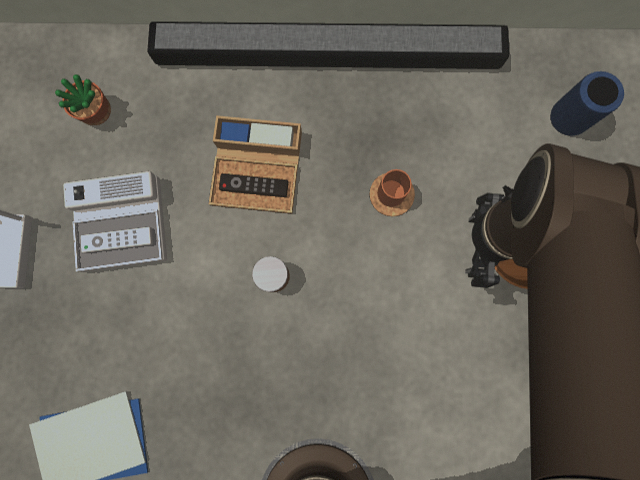

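View pics/scene16.png

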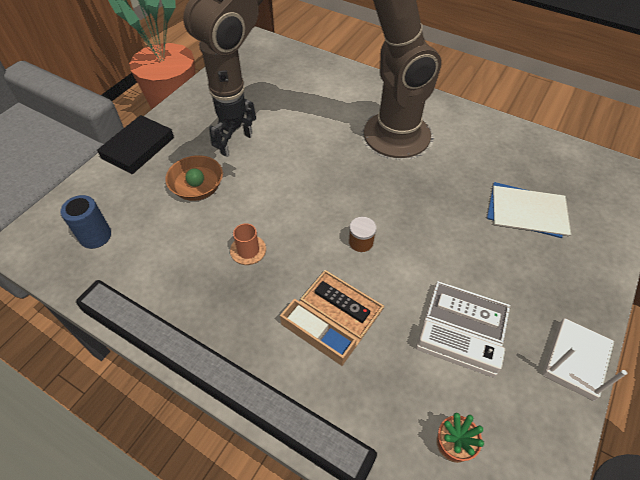

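Both views show everything in its place: cup on the coaster at (395,187) in the top view, orb in the bowl, both remotes flat. The candle has moved 0.2 mm, which is measurement noise, and the robot is clear. Handing in.

```bash
python3 -c "
from station import manip
print(manip.job_done())"
```

```text
the job is handed in; nothing more can be done
None
```

I put all four things away in the order asked and handed the job in at about 39 s of the 115 s allowed. No verdict was reported.

- **White remote:** flat in the purifier dock. I lowered it until the wrist felt contact, then released it. The wrist picture shows it inside the lip all round.
- **Black remote:** flat in the front tray of the organizer, set down the same way. The wrist picture shows it inside the walls all round.
- **Orb:** on its foot, near the middle of the bowl. Contact came at the height worked out beforehand, so it was set down rather than dropped.
- **Cup:** upright on the coaster. At release the gripper was about 2 mm from the measured coaster centre, and a cup that size has about 19 mm of margin.
- **Candle jar:** still standing. It measured (458.3, 106.3) mm at the end and (458.5, 106.3) mm at the start, so any change is within measurement noise.

The largest wrist force at the end of any move was about 14 N. The gripper was open and clear of everything at the end.

No check failed. The camera views disagreed by up to about 3 mm on some positions, well inside the room available. One top-view check of the black remote was spoiled by the arm in front of it, so I used the wrist view instead.

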